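# Nip an injector in the bench clamp with the inner knob only

### The arm

A 6-joint arm with a two-finger parallel gripper is mounted at the origin on the work surface. World frame = base frame: x ahead of the robot, y to its left, z up, the work surface at z = 0. Lengths are in m, angles in rad, forces in N, time in s.
With the tool pointing down it reaches from about 0.4 to 0.825 m from the base axis. Payload 7 kg.
Tool frame: the origin (TCP) lies midway between the tips of the shut fingers; the grasp point (between the pads) lies 19 mm behind it (arm.hold_point_z is the distance from the TCP to the grasp point, in m); z points along the fingers, x is the direction in which the jaws open and shut, and the axes are right-handed (so a half turn about z gives the same grasp; the last joint's range is limited). The gripper opens to 88 mm and grips with 3 to 60 N. Pads are 19 mm wide; open, the fingers measure 130 mm over their backs; the gripper's body (78 mm by 193 mm) begins 47 mm behind the grasp point.
Start: joints at [-0.88, 0.359, 0.012, 0, -1.224, -0.288], TCP at [0.265, -0.621, 0.227] pointing down, gripper open.
Joint ranges: [-3.07, 3.07], [-1.43, 2.12], [-1.02, 1.25], [-3.03, 1.67], [-3.05, -0], [-3.03, 3.03]. Speed limits (rad/s): [2.39, 2.39, 3.01, 3.14, 3.14, 3.14].

### API

Orientations are given as [roll, pitch, yaw] about the fixed x, y, z axes, in that order (R = Rz(yaw) Ry(pitch) Rx(roll)).
In Python, from station import readout, viewer, job, arm gives the robot as it stands.
- The arm moves only by the tool apply_moves, never from a script. Its argument "deltas" is text: rows parted by semicolons, each of 4 numbers parted by spaces: the shift along the tool's x, y, z in cm, then the turn about the tool's z in rad. A call has 1 to 10 rows; each row shifts and turns the commanded pose from where the row before left it, along the tool's axes as they then stand; what a row does not reach is not made up. A row lasts 1/8 s, in which the tool goes at most 62.5 mm and 10.7 degrees, less where a joint would pass 70% of its speed; a pose out of reach is approached as far as the arm can. A call is refused whole if a number of a shift passes 6.25 or a number of a turn 0.188, either way. A call with a gripper value outside its range is refused whole. "gripper" is the closure, from -1 (fully open) to 1 (shut), so that 0 is half open, set as the call begins (left out, the last holds). The fingers move at their own pace and stop on an object; "squeeze" is the grip in N (left out, the last holds). Time passes only in rows, so rows that do not move let the fingers close. It gives the time, the measured TCP pose, the force and the opening at its end, in the units of the state.
- readout.get_state(): the state, without advancing time (a new reading comes with each control period).
- viewer.grab_frame(name): name is "side" or "top" or "wrist"; returns a dict with "image" (384x512x3 uint8, red, green, blue), "camera_matrix" (3x3 intrinsics, pixels), "cam_to_world" (4x4, takes a point from camera to world coordinates). Camera axes: x right, y up, looking along -z (the intrinsics and any distortion apply to the point x, -y, -z); pixel columns grow to the right and rows downward; lengths in m; the calibration is good to about 2 mm. A picture is of the moment at which its call begins. There is no depth.
- job.job_done(): hands the job in, once; it reports no verdict.
Trained networks look in the newest picture that a camera, given by its name, has taken for a name from the list of things; names that differ only in an ending like _2 or _b are one class to them, and where a whole thing is asked for, a point or a joint stands for the part that bears it (a point fixed in the world has none). Each returns a list of dicts, best first, with "conf" (0 to 1); they miss things now and then, are a little off and sometimes report something else, mostly with a low value. They report only what shows in the picture. A call takes as long as a camera call. They do not tell look-alikes from the thing itself.
- viewer.silhouettes(camera, query): "region" (384x512 bool, what is visible of it) and "extent" ([left, top, width, height] in pixels, round what is visible of it).
The state is a dict: "t": time; "q": joint angles; "qd": joint speeds; "joint_efforts": joint torques, N m; "eef_pos": TCP position; "ee_rot": TCP orientation; "force": force on the tool from outside, world axes, zero at the start; "moment": the same for the moment, N m; "width": finger opening in m.
Only numpy, scipy, OpenCV 4.12 (cv2) and the standard library are available. Lean on these libraries where they do the work, as an engineer would, in place of code of your own. Each camera call takes 0.05 s, during which the arm holds its last target.

### The job

Gently slide the injector along its cradle until its nose is home against the steel stop. Then turn only the small red inner knob clockwise until the brass foot holds the injector snugly (clamping with about 20 N, felt as the knob becoming stiffer), without overtightening and without turning the outer metal ring, and let go. Leave the other things on the bench alone.

Things in the scene. Friction and masses are not known exactly. Their poses are not given: they have to be found in the camera images.
- knob_top (a point): Centre of the top face of the red inner knob: an upright fluted cylinder 26 mm in diameter, standing 18 mm above the outer ring's top face, on the same vertical axis. It neither rises nor sinks as it turns; it turns about world z. Nothing stands higher than it on the stand. The point turns with the knob.
- inner_knob (a joint): Angle of the red inner knob, rad, growing clockwise seen from above, range 0 to 6. Clockwise lowers the spindle and its foot by 3 mm per rad. The knob has a steady drag of 0.10 N m and stays where it is left. Once the foot bears on the injector the turning torque rises further by 0.003 N m for every newton of clamp force (0.16 N m in all at 20 N), and the clamp force grows by roughly 50 N per rad. Too much is over 40 N.
- outer_ring (a joint): Angle of the outer ring, rad, clockwise from above. It turns very easily (0.02 N m), so a finger that rubs on it drags it. It must stay at its setting, within about 5 degrees.
- ring_mark (a point): Yellow mark on the top face of the outer ring (knurled aluminium ring, 56 mm diameter, 16 mm high), 21.5 mm from the axis; turns with the ring. The ring's top face lies 18 mm below the knob's top; the ring sits on a black clamp head 60 mm wide.
- stand: Heavy fixed black C-shaped clamp stand. Origin under it on the bench, on the spindle axis, directly below the knob. Its column is on its +x side, 46 to 78 mm from the axis, 50 mm wide; the head is 140 to 165 mm above the bench; the base plate is 12 mm thick and reaches 70 mm either way along y, 75 mm to -x and 95 mm to +x. The injector is to be touched by its foot only.
- sleeve (a point): Lower end of the fixed steel spindle sleeve, on the axis, 114 mm above the bench. Out of it hangs the spindle with a brass foot, a disc 18 mm wide on a stiff 20 N/mm spring, which the knob presses straight down on the injector's flat top. The foot's extension is set differently each time and not measured: it starts 1 to 9 mm clear of the injector, so its touch must be felt.
- stop (a point): Point on the face of the steel stop plate at the +y end of the grey cradle, at the height of the injector's axis; its axes are those of the stand. The cradle is a channel along the stand's y, 25 mm wide with walls 14 mm high; it runs from the stop to 115 mm on the -y side of it. The spindle axis is 45 mm on the -y side of the stop.
- injector: Loose injector, 0.3 kg or so, lying in the cradle along its own y: square dark steel body 22 x 75 x 22 mm (y from -45 to 30 mm), thin steel nose to +y, round black tail 21.6 mm in diameter with a brass end to -y. Origin: underside of the square body, 45 mm from the tip of the nose. The tail overhangs the cradle by about 50 mm when home. It starts 12 to 28 mm short of the stop.
- nose (a point): Tip of the injector's nose, on its axis, 11 mm above its underside; it must end up touching the stop.
- tail (a point): Centre of the injector's flat round brass tail end, on its axis, 165 mm behind the nose tip: the place to push towards +y. Free space below it for 45 mm or more.
- spray_can: Red can, 52 mm in diameter, 150 mm high, standing on the bench about 0.2 m from the stand on its +y side. Bystander.
- spanner: Steel spanner 160 mm long lying on the bench on the robot's side of the stand. Bystander.
- nozzle_tray: Blue open tray 110 x 150 x 30 mm with small nozzles in it, on the bench beyond the stand. Bystander.
- socket: Steel socket, 28 mm in diameter, 36 mm high, standing on the bench beyond the stand at +x, -y of it. Bystander.
Things that resemble listed ones, but are neither listed nor needed, are in the scene too. What is shaped like the injector but pink or turquoise is not meant.

How it is judged:
By the outcome, as a careful person would: the job done as asked, in the order asked, and still so for the second after the job is handed in, with the robot touching nothing.
It also fails if it takes over 72 s, if anything falls off the work surface, if the arm or the gripper's body presses on something with over 40 N, if the wrist force passes 120 N, or if a joint passes its speed limit or range.

## Working session

There is one attempt and no reset: what is moved stays moved. The work goes in short steps, Python scripts to look and compute and a tool call to move; the robot and the scene stay as the last step left them, time stands still between calls to the robot, and variables do not carry over. Pictures are saved under pics/ and viewed, and the job is handed in when it is done.

Besides the shell and the picture viewer there is one more tool, called after "Request:" as name(argument=value, ...) on one line, values as JSON. apply_moves: Moves the arm, as the interface text tells. Its arguments: {"type":"object","properties":{"deltas":{"type":"string"},"gripper":{"type":"number"},"squeeze":{"type":"number"}},"required":["deltas"]}

```bash
mkdir -p pics; ls
cat > h.py <<'E'
import numpy as np,cv2
from station import readout,viewer,job,arm
def grab(c,n):
    f=viewer.grab_frame(c); cv2.imwrite(f'pics/{n}.png',cv2.cvtColor(f['image'],cv2.COLOR_RGB2BGR)); 
    np.savez(f'pics/{n}.npz',K=f['camera_matrix'],T=f['cam_to_world'],im=f['image'],**({'d':f['distortion']} if 'distortion' in f else {})); return f
def proj(f,P):
    K=f['camera_matrix'] if 'camera_matrix' in f else f['K']; T=f['cam_to_world'] if 'cam_to_world' in f else f['T']
    p=np.linalg.inv(T)@np.append(P,1); v=np.array([p[0],-p[1],-p[2]]); u=K@v; return u[:2]/u[2]
def ray(f,px):
    K=f['camera_matrix'] if 'camera_matrix' in f else f['K']; T=f['cam_to_world'] if 'cam_to_world' in f else f['T']
    v=np.linalg.inv(K)@np.array([px[0],px[1],1.]); d=T[:3,:3]@np.array([v[0],-v[1],-v[2]]); return T[:3,3],d/np.linalg.norm(d)
def atz(f,px,z):
    o,d=ray(f,px); return o+d*(z-o[2])/d[2]
E
python3 - <<'E'
from h import *
for c in ['side','top','wrist']:
    f=grab(c,c+'0'); print(c,f.keys(),f['camera_matrix'].tolist(),f['cam_to_world'].round(3).tolist())
    for q in ['knob_top','ring_mark','injector','nozzle_tray','stand']:
        print(q,[(round(r['conf'],2),r['extent']) for r in viewer.silhouettes(c,q)])
s=readout.get_state(); print(s)
E
```

```text
pics
side dict_keys(['image', 'camera_matrix', 'cam_to_world']) [[434.53109452773083, 0.0, 254.12920090686126], [0.0, 434.53109452773083, 184.36801182749167], [0.0, 0.0, 1.0]] [[-0.918, 0.3, -0.258, 0.291], [-0.396, -0.696, 0.6, 0.72], [0.0, 0.653, 0.758, 1.04], [0.0, 0.0, 0.0, 1.0]]
knob_top [(0.45, [269.0, 166.3, 4.8, 10.6])]
ring_mark [(0.47, [261.7, 169.9, 19.6, 15.6])]
injector [(0.89, [265.4, 173.9, 35.1, 35.7]), (0.86, [230.9, 295.8, 61.8, 37.5]), (0.79, [297.4, 145.1, 44.0, 18.0]), (0.71, [136.2, 276.3, 63.6, 23.2]), (0.58, [242.2, 113.2, 28.3, 27.2])]
nozzle_tray [(0.82, [189.5, 153.4, 55.9, 49.4]), (0.51, [263.4, 171.6, 37.6, 35.1])]
stand [(0.57, [233.4, 161.6, 69.1, 82.4])]
top dict_keys(['image', 'camera_matrix', 'cam_to_world']) [[377.47183511020785, 0.0, 260.2914717316204], [0.0, 377.47183511020785, 192.08999547157728], [0.0, 0.0, 1.0]] [[-0.007, 0.996, -0.092, 0.518], [-1.0, -0.01, -0.025, -0.018], [-0.026, 0.091, 0.995, 1.089], [0.0, 0.0, 0.0, 1.0]]
knob_top [(0.47, [265.5, 205.4, 10.0, 12.2])]
ring_mark [(0.59, [256.4, 201.9, 26.1, 26.7])]
injector [(0.82, [278.3, 2
[... 509 characters left out ...]
.79, [369.8, 354.1, 17.6, 25.7])]
nozzle_tray []
stand []
{'t': 0.9, 'q': array([-8.79901781e-01,  3.58598339e-01,  1.19307066e-02, -3.96386347e-05,
       -1.22415357e+00, -2.88121229e-01]), 'qd': array([ 0.00104641, -0.0023094 ,  0.00067162, -0.00120585,  0.00171045,
       -0.00221163]), 'joint_efforts': array([-8.14680116e-04, -5.82356536e+01,  2.93301433e+01,  7.00244084e+00,
        1.25162996e-02, -3.37386064e-05]), 'eef_pos': array([ 0.26457478, -0.62095221,  0.22656856]), 'ee_rot': array([ 3.14156398e+00, -3.44484995e-05,  1.97355618e+00]), 'force': array([-0.1278655 , -0.03492109,  0.3813482 ]), 'moment': array([-0.00751232, -0.05268885,  0.01321152]), 'width': 0.08748031395503053}
```

Run:
```python
import cv2
a=cv2.imread('pics/top0.png');cv2.imwrite('pics/top0b.png',cv2.resize(a[100:292,110:366],None,fx=3.1,fy=3.1,interpolation=cv2.INTER_CUBIC))
a=cv2.imread('pics/side0.png');cv2.imwrite('pics/side0b.png',cv2.resize(a[90:250,180:380],None,fx=3.7,fy=3.7,interpolation=cv2.INTER_CUBIC))
```

```text
(no output)
```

View pics/top0b.png

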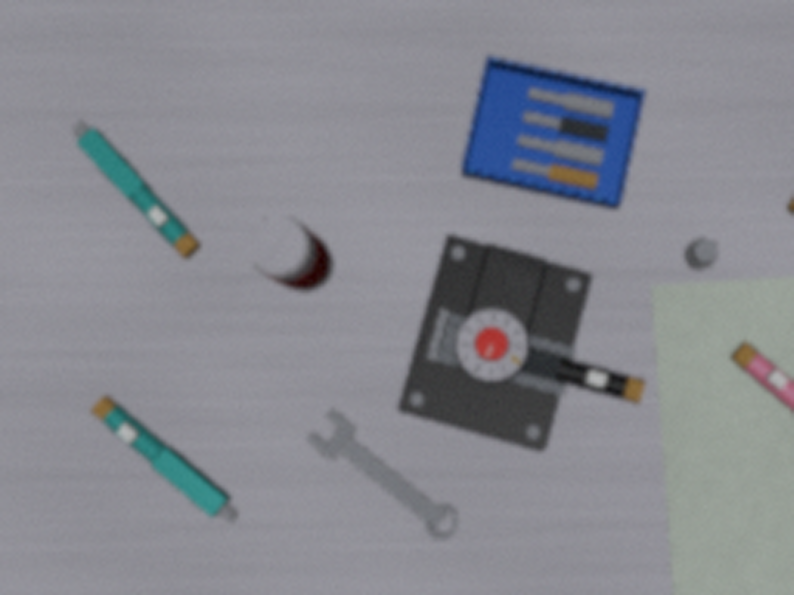

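View pics/side0b.png

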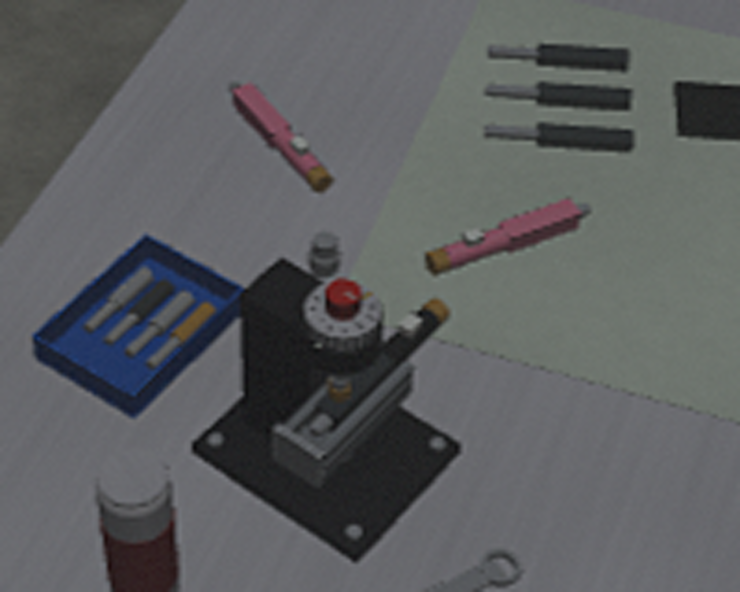

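View pics/side0.png

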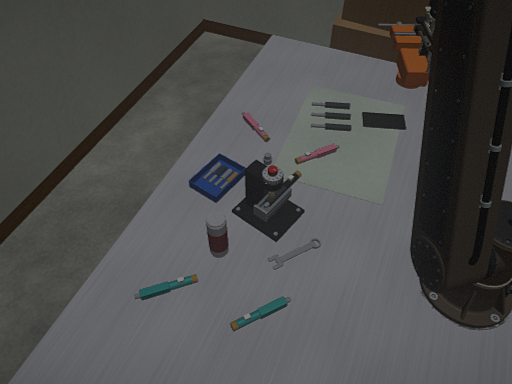

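View pics/top0.png

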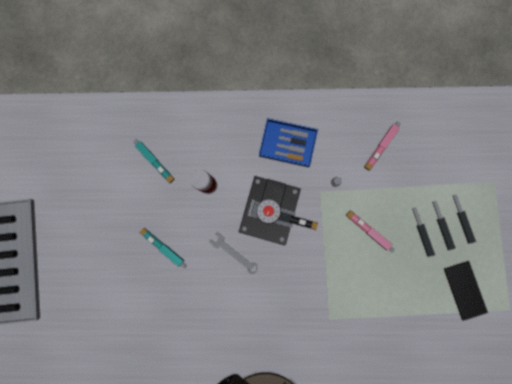

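```bash
cat > fit.py <<'E'
from h import *
from scipy.optimize import least_squares
T=dict(np.load('pics/top0.npz'));S=dict(np.load('pics/side0.npz'))
ct=lambda p:((np.array(p)+.5)/3.1-.5+[110,100]); cs=lambda p:((np.array(p)+.5)/3.7-.5+[180,90])
def redc(f,box):
    im=f['im'].astype(int);m=(im[...,0]>110)&(im[...,1]<80)&(im[...,2]<80);k=np.zeros_like(m);x,y,w,h=box;k[y:y+h,x:x+w]=1;m&=k;yy,xx=np.nonzero(m);return len(xx),xx.mean(),yy.mean(),xx.min(),xx.max(),yy.min(),yy.max()
print(redc(T,(250,195,40,40)),redc(S,(255,155,40,35)))
obs=[(T,ct((450,236)),(.095,.07,.012)),(T,ct((590,273)),(.095,-.07,.012)),(T,ct((545,449)),(-.075,-.07,.012)),(T,ct((400,409)),(-.075,.07,.012)),
(S,cs((193,446)),(.095,.07,.012)),(S,cs((356,560)),(-.075,.07,.012)),(S,cs((460,447)),(-.075,-.07,.012)),
(T,ct((491,344)),(0,0,.197)),(S,cs((344,297)),(0,0,.193))]
def W(p,l):
    c,s=np.cos(p[2]),np.sin(p[2]);return np.array([p[0]+c*l[0]-s*l[1],p[1]+s*l[0]+c*l[1],l[2]])
def r(p): return np.concatenate([proj(f,W(p,l))-u for f,u,l in obs])
s=least_squares(r,[.5,-.05,-.2],loss='soft_l1');print(s.x,s.fun.reshape(-1,2).round(2))
E
python3 fit.py
python3 - <<'E'
from h import *
T=dict(np.load('pics/top0.npz'));S=dict(np.load('pics/side0.npz'))
ct=lambda p:((np.array(p)+.5)/3.1-.5+[110,100]); cs=lambda p:((np.array(p)+.5)/3.7-.5+[180,90])
def tri(a,b):
    o1,d1=ray(T,a);o2,d2=ray(S,b);A=np.stack([d1,-d2],1);t=np.linalg.lstsq(A,o2-o1,rcond=None)[0];p=o1+d1*t[0];q=o2+d2*t[1];return ((p+q)/2).round(4),np.linalg.norm(p-q).round(4)
print('tail end',tri(ct((643,391)),cs((441,305))))
print('knobtop',tri(ct((491,343)),cs((344,290))))
E
```

```text
(64, np.float64(268.265625), np.float64(210.046875), np.int64(264), np.int64(273), np.int64(206), np.int64(215)) (6, np.float64(272.0), np.float64(169.66666666666666), np.int64(269), np.int64(275), np.int64(169), np.int64(171))
[ 0.55584001 -0.01422266 -0.27719086] [[-0.9  -0.58]
 [ 1.03  0.25]
 [ 0.05  1.2 ]
 [-0.77  0.81]
 [-1.52 -0.15]
 [-0.07 -0.52]
 [ 0.37 -0.69]
 [ 0.32  0.13]
 [-0.72  0.31]]
tail end (array([ 0.5181, -0.1443,  0.0714]), np.float64(0.0035))
knobtop (array([ 0.5554, -0.0139,  0.2023]), np.float64(0.0027))
```

Request:
apply_moves(deltas="0 0 0 -0.178; 0 0 0 -0.178; 0 0 0 -0.178; 0 0 0 -0.178; 0 0 0 -0.178", gripper=1, squeeze=20)

```text
t: 1.52
eef_pos: [0.2646, -0.621, 0.2266]
ee_rot: [-3.142, 0.0, 2.869]
force: [0.4, -0.2, 0.5]
width: 0.0435
```

Request:
apply_moves(deltas="-1.5 5.5 0 0; -1.5 5.5 0 0; -1.5 5.5 0 0; -1.5 5.5 0 0; -1.5 5.5 0 0; -1.5 5.5 0 0; -1.5 5.5 0 0; -1.2 5 0 0; 0 0 0 0")

```text
t: 2.65
eef_pos: [0.498, -0.2321, 0.2268]
ee_rot: [3.141, 0.001, 2.868]
force: [-0.5, -0.5, 0.4]
width: 0.0006
```

Run:
```python
from h import *
f=grab('wrist','w1');s=readout.get_state();print(s['t'],s['eef_pos'],s['ee_rot'],s['q'],s['width'],s['force'],s['moment'])
cv2.imwrite('pics/w1b.png',cv2.resize(f['image'][...,::-1],None,fx=1.56,fy=1.56,interpolation=cv2.INTER_CUBIC))
print(proj(f,s['eef_pos']))
```

```text
2.7 [ 0.4971815  -0.23340019  0.22667487] [3.14155516e+00 2.04816575e-04 2.86664072e+00] [-8.21783896e-02  1.52086466e-01 -2.67211244e-01  2.66725248e-06
 -1.15129041e+00 -1.92774631e-01] 0.0005500974627626025 [-0.15871203 -0.30698131 -0.45824061] [-0.08280832  0.12429816 -0.02212193]
[257.61769117 227.34993376]
```

View pics/w1b.png

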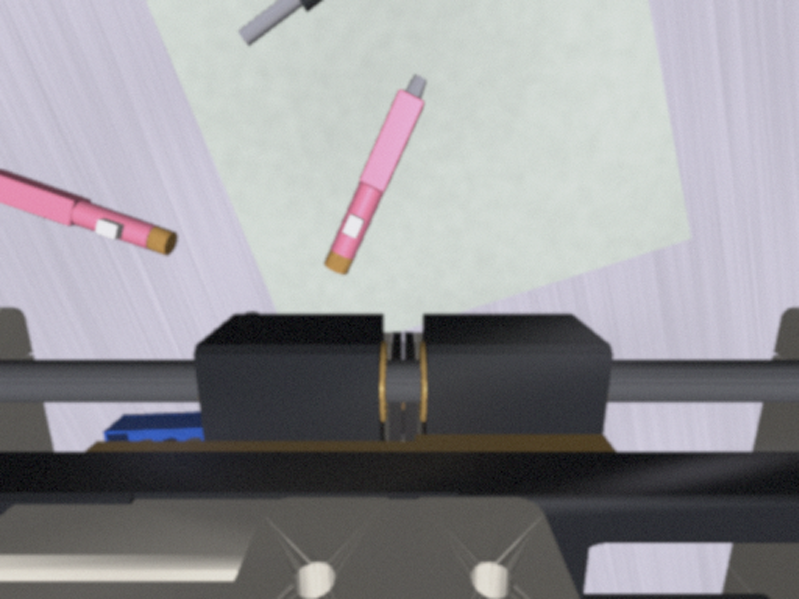

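Request:
apply_moves(deltas="0 4.9 -1.4 0; 0 4.9 -1.4 0; 0 4.9 -1.4 0; 0 4.9 -1.4 0; 0 4.9 -1.4 0; 0 4.9 -1.4 0; 0 0 0 0; 0 0 0 0")

```text
t: 3.7
eef_pos: [0.5769, 0.047, 0.3103]
ee_rot: [-3.141, -0.001, 2.863]
force: [0.0, -1.3, -0.5]
width: 0.0005
```

Run:
```python
from h import *
f=grab('wrist','w2');s=readout.get_state();print(s['t'],s['eef_pos'],s['ee_rot'],s['q'],s['force'],s['moment'])
cv2.imwrite('pics/w2b.png',cv2.resize(f['image'][...,::-1],None,fx=1.56,fy=1.56,interpolation=cv2.INTER_CUBIC))
```

```text
3.75 [0.57677197 0.04667877 0.31023988] [-3.14111670e+00 -5.98685335e-04  2.86245431e+00] [ 4.18588425e-01  1.57903655e-01 -6.97499841e-02 -2.04372137e-05
 -1.34390726e+00 -6.97722017e-01] [-0.49320279  0.31033691  0.40696431] [ 0.05408365  0.07423903 -0.0301894 ]
```

View pics/w2b.png

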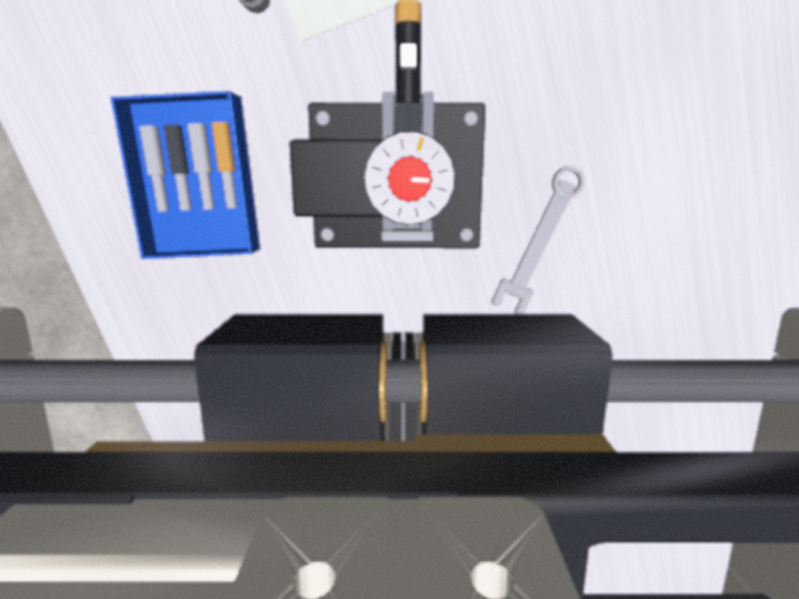

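```bash
cat > m2.py <<'E'
from h import *
from scipy.optimize import least_squares
f=dict(np.load('pics/w2.npz'));sc=lambda p:(np.array(p)+.5)/1.5625-.5
im=f['im'].astype(int)
m=((im[...,0]>170)&(im[...,1]<110)).astype(np.uint8);m[140:]=0
n,l,st,c=cv2.connectedComponentsWithStats(m);i=1+np.argmax(st[1:,4]);hull=cv2.convexHull(np.argwhere(l==i)[:,::-1].astype(np.int32));M=cv2.moments(hull);kc=(M['m10']/M['m00'],M['m01']/M['m00']);print('knob px',kc,st[i])
k=atz(f,kc,.199);print('knob',k)
rm=atz(f,sc((420,144)),.181);print('ringmark',rm)
W=lambda p,l:np.array([p[0]+np.cos(p[2])*l[0]-np.sin(p[2])*l[1],p[1]+np.sin(p[2])*l[0]+np.cos(p[2])*l[1],l[2]])
obs=[((310,102),(.095,-.07,.012)),((484,102),(-.075,-.07,.012)),((480,247),(-.075,.07,.012)),((316,247),(.095,.07,.012))]
r=lambda p:np.concatenate([proj(f,W(p,l))-sc(u) for u,l in obs]+[2*(proj(f,W(p,(0,0,.199)))-kc)])
s=least_squares(r,[.556,-.014,-.277]);print(s.x,s.fun.round(1))
for u in [(408,3),(408,12),(408,55)]:print('tail',atz(f,sc(u),.07), )
t=atz(f,sc((408,3)),.08)
p=s.x;d=t[:2]-p[:2];print('tail in stand',d@[np.cos(p[2]),np.sin(p[2])],d@[-np.sin(p[2]),np.cos(p[2])])
E
python3 m2.py; python3 -c "
import cv2;a=cv2.imread('pics/w2.png');cv2.imwrite('pics/w2c.png',cv2.resize(a[0:170,180:330],None,fx=3.5,fy=3.5,interpolation=cv2.INTER_CUBIC))"
```

```text
knob px (262.0344506517691, 114.34109248913718) [249 101  26  28 495]
knob [ 0.55478241 -0.01434778  0.199     ]
ringmark [ 0.54298766 -0.03228155  0.181     ]
[ 0.5545832  -0.01446662 -0.27726875] [-2.2 -0.3  1.9 -0.4  0.6  1.2 -1.4  1.3  0.4 -0.4]
tail [ 0.51815674 -0.14256286  0.07      ]
tail [ 0.51987138 -0.13650631  0.07      ]
tail [ 0.52827314 -0.10682922  0.07      ]
tail in stand 0.00012500499642571772 -0.1298480801630862
```

View pics/w2c.png

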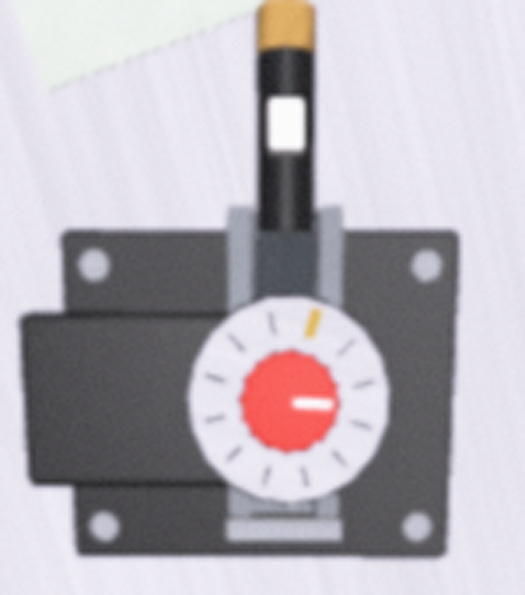

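Request:
apply_moves(deltas="0.06 -4.17 0 0; 0.06 -4.17 0 0; 0.06 -4.17 0 0; 0.06 -4.17 0 0; 0.06 -4.17 0 0; 0.06 -4.17 0 0; 0 0 0 0;0 0 0 0")

```text
t: 4.75
eef_pos: [0.5043, -0.1926, 0.3104]
ee_rot: [3.141, -0.0, 2.861]
force: [0.2, 0.2, 0.4]
width: 0.0003
```

Request:
apply_moves(deltas="0 0 4 0; 0 0 4 0; 0 0 4 0; 0 0 4 0; 0 0 4 0; 0 0 3 0; 0 0 2 0; 0 0 0 0; 0 0 0 0")

```text
t: 5.88
eef_pos: [0.5057, -0.1915, 0.0614]
ee_rot: [3.142, 0.001, 2.864]
force: [-0.1, 0.6, -0.7]
width: 0.0003
```

Run:
```python
from h import *
f=grab('side','s3');f2=grab('top','t3');s=readout.get_state();print(s['t'],s['eef_pos'],s['ee_rot'],s['q'],s['force'],s['moment'])
a=cv2.resize(f['image'][110:240,220:340,::-1],None,fx=4,fy=4,interpolation=cv2.INTER_CUBIC)
b=cv2.resize(f2['image'][160:290,240:320,::-1],None,fx=4,fy=4,interpolation=cv2.INTER_CUBIC)
cv2.imwrite('pics/s3b.png',np.hstack([a,b]))
```

```text
5.975 [ 0.50588116 -0.19157499  0.0617183 ] [3.14121300e+00 1.94120617e-03 2.86401252e+00] [ 5.70353405e-04  3.07230467e-01 -4.92575682e-01  2.41510568e-04
 -7.69019353e-01 -2.78323499e-01] [-0.15779898  0.26714843  0.66005728] [ 0.05689929  0.06788078 -0.01764446]
```

View pics/s3b.png

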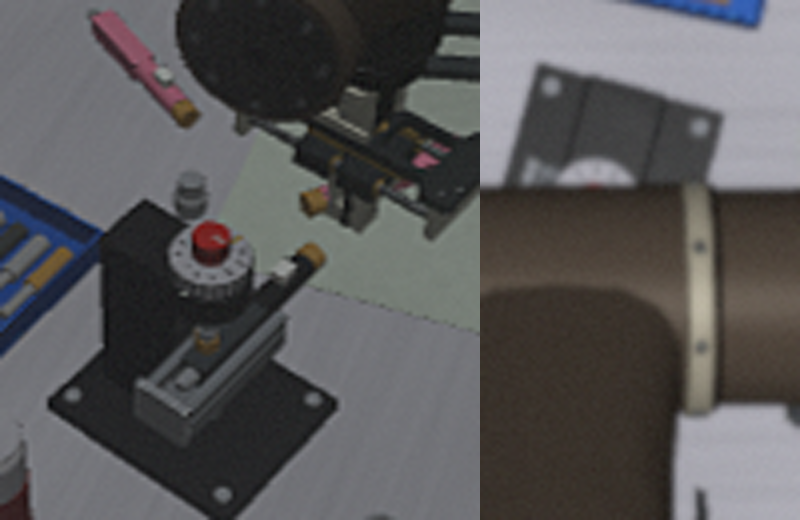

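Run:
```python
from h import *
f=dict(np.load('pics/s3.npz'))
for u in [(315,255),(318,262),(308,246)]:
    o,d=ray(f,np.array(u)/4+[220,110]);n=np.array([.9618,-.2737,0]);k=np.array([.5548,-.0143,0])
    t=(k-o)@n/(d@n);p=o+t*d;print(p,(p-k)@[.2737,.9618,0])
```

```text
[ 0.51681948 -0.14776607  0.06065716] -0.13876293087454053
[ 0.51525732 -0.15325561  0.04776946] -0.14447034197548703
[ 0.52003116 -0.13648     0.08072957] -0.1270289540637036
```

Request:
apply_moves(deltas="0 0 0.9 0; 0 0.6 0 0; 0 0.4 0 0; 0 0.2 0 0; 0 0.2 0 0; 0 0.2 0 0; 0 0.2 0 0")

```text
t: 6.85
eef_pos: [0.51, -0.1743, 0.0516]
ee_rot: [3.142, 0.0, 2.864]
force: [0.4, 0.6, 0.1]
width: 0.0003
```

Request:
apply_moves(deltas="0 0.2 0 0; 0 0.2 0 0; 0 0.2 0 0; 0 0.2 0 0; 0 0.2 0 0")

```text
t: 7.48
eef_pos: [0.5127, -0.1646, 0.0516]
ee_rot: [3.142, 0.0, 2.864]
force: [-0.2, -0.2, 0.6]
width: 0.0003
```

Request:
apply_moves(deltas="0 0.2 0 0; 0 0.2 0 0; 0 0.2 0 0; 0 0.2 0 0; 0 0.2 0 0")

```text
t: 8.1
eef_pos: [0.5155, -0.155, 0.0516]
ee_rot: [3.142, 0.0, 2.864]
force: [-0.5, -0.4, -1.2]
width: 0.0006
```

Run:
```python
from h import *
f=grab('side','s4');s=readout.get_state();print(s['t'],s['eef_pos'],s['force'],s['moment'])
a=cv2.resize(f['image'][130:230,235:335,::-1],None,fx=6,fy=6,interpolation=cv2.INTER_CUBIC)
cv2.imwrite('pics/s4b.png',a)
```

```text
8.15 [ 0.51556964 -0.15484509  0.05158626] [-0.49276497  0.14584926 -0.4158465 ] [0.02749062 0.03241116 0.02859011]
```

View pics/s4b.png

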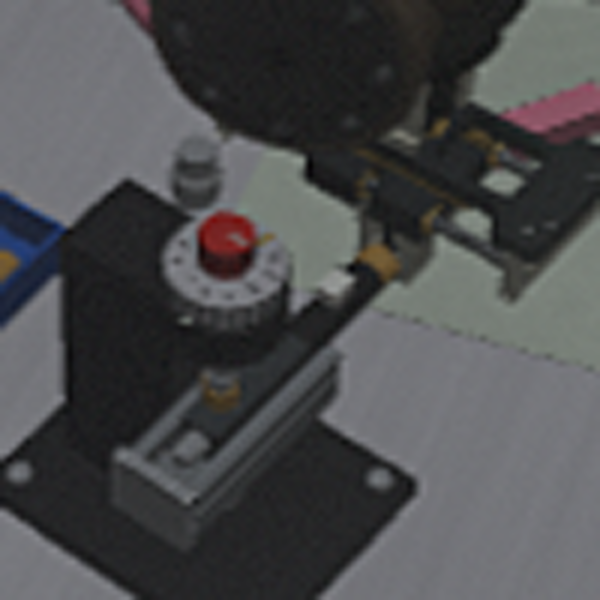

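Request:
apply_moves(deltas="0 0.15 0 0; 0 0.15 0 0; 0 0.15 0 0; 0 0.15 0 0")

```text
t: 8.65
eef_pos: [0.517, -0.1494, 0.0516]
ee_rot: [-3.141, -0.0, 2.864]
force: [-1.7, -2.5, 0.3]
width: 0.0005
```

Request:
apply_moves(deltas="0 0.15 0 0; 0 0.15 0 0; 0 0.15 0 0")

```text
t: 9.02
eef_pos: [0.5183, -0.1449, 0.0516]
ee_rot: [-3.142, -0.0, 2.864]
force: [-0.8, -2.5, -0.2]
width: 0.0004
```

Request:
apply_moves(deltas="0 0.1 0 0; 0 0.1 0 0; 0 0.1 0 0")

```text
t: 9.4
eef_pos: [0.5191, -0.1421, 0.0516]
ee_rot: [3.142, -0.0, 2.864]
force: [-1.3, -2.5, 0.0]
width: 0.0007
```

Request:
apply_moves(deltas="0 0.08 0 0; 0 0.08 0 0")

```text
t: 9.65
eef_pos: [0.5196, -0.1405, 0.0515]
ee_rot: [-3.142, -0.0, 2.864]
force: [-0.7, -3.3, 0.2]
width: 0.0005
```

Request:
apply_moves(deltas="0 0.06 0 0; 0 0.06 0 0")

```text
t: 9.9
eef_pos: [0.5198, -0.1396, 0.0515]
ee_rot: [-3.141, -0.0, 2.864]
force: [-1.2, -6.3, 0.1]
width: 0.0007
```

Request:
apply_moves(deltas="0 0.04 0 0; 0 0 0 0")

```text
t: 10.15
eef_pos: [0.5197, -0.1396, 0.0515]
ee_rot: [-3.141, -0.001, 2.864]
force: [-1.4, -6.5, 0.8]
width: 0.0007
```

Run:
```python
from h import *
f=grab('side','s5');s=readout.get_state();print(s['t'],s['eef_pos'],s['force'],s['moment'])
a=cv2.resize(f['image'][130:230,235:335,::-1],None,fx=6,fy=6,interpolation=cv2.INTER_CUBIC)
cv2.imwrite('pics/s5b.png',a)
```

```text
10.2 [ 0.51971509 -0.13959423  0.05154539] [-1.1521299  -5.71177091 -0.19011868] [-2.22673235  0.46075927 -0.03803665]
```

View pics/s5b.png

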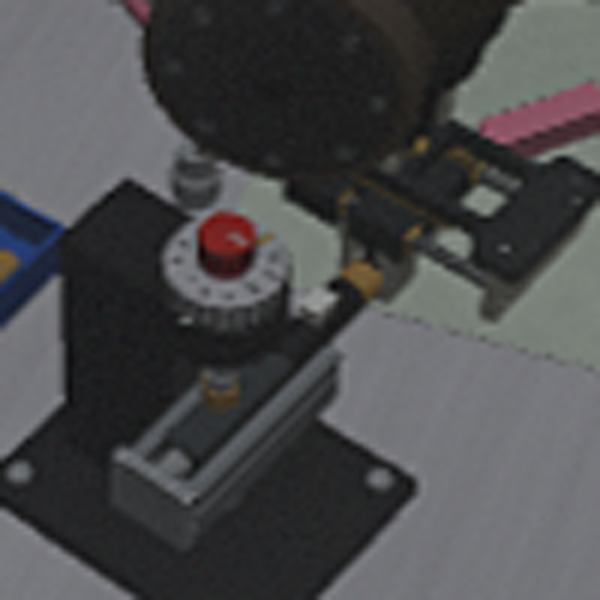

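Request:
apply_moves(deltas="0 0.06 0 0; 0 0.06 0 0")

```text
t: 10.45
eef_pos: [0.5194, -0.1393, 0.0515]
ee_rot: [-3.139, -0.001, 2.864]
force: [-2.1, -14.4, 1.0]
width: 0.0005
```

Request:
apply_moves(deltas="0 -0.4 0 0; 0 -1 0 0; 0 -2 0 0; 0 0 -4 0; 0 0 -4.5 0; 0 0 -4.5 0; 0 0 -4.5 0; 0 0 -4.5 0; 0 0 -4 0")

```text
t: 11.58
eef_pos: [0.5106, -0.1715, 0.3135]
ee_rot: [3.141, 0.001, 2.863]
force: [1.5, -0.4, 0.1]
width: 0.0004
```

Request:
apply_moves(deltas="0 4.8 0 0; 0 4.8 0 0; 0 4.8 0 0; 0 4.8 0 0; 0 4.8 0 0; 0 4 0 0; 0 0 0 0; 0 0 0 0")

```text
t: 12.58
eef_pos: [0.5878, 0.0979, 0.3113]
ee_rot: [-3.141, -0.0, 2.864]
force: [-0.1, 0.3, 0.8]
width: 0.0005
```

Run:
```python
from h import *
f=grab('wrist','w6');s=readout.get_state();print(s['t'],s['eef_pos'],s['ee_rot'],s['q'],s['force'],s['moment'])
im=f['image'];cv2.imwrite('pics/w6b.png',cv2.resize(im[0:200,160:360,::-1],None,fx=3,fy=3,interpolation=cv2.INTER_CUBIC))
# knob
m=((im[...,0]>170)&(im[...,1]<110)).astype(np.uint8);m[150:]=0
n,l,st,c=cv2.connectedComponentsWithStats(m);i=1+np.argmax(st[1:,4]);hull=cv2.convexHull(np.argwhere(l==i)[:,::-1].astype(np.int32));M=cv2.moments(hull);kc=(M['m10']/M['m00'],M['m01']/M['m00']);print(kc,atz(f,kc,.199))
```

```text
12.625 [0.58773264 0.09755084 0.31152598] [-3.14145410e+00 -2.02107147e-04  2.86294141e+00] [ 4.92223124e-01  1.86508671e-01 -3.17690732e-02 -4.24438835e-05
 -1.35276009e+00 -7.70865172e-01] [0.37742432 0.2201411  0.64351942] [ 0.0414698   0.03414538 -0.0077831 ]
(258.54274451835425, 53.07686622320769) [ 0.5546801  -0.01378181  0.199     ]
```

View pics/w6b.png

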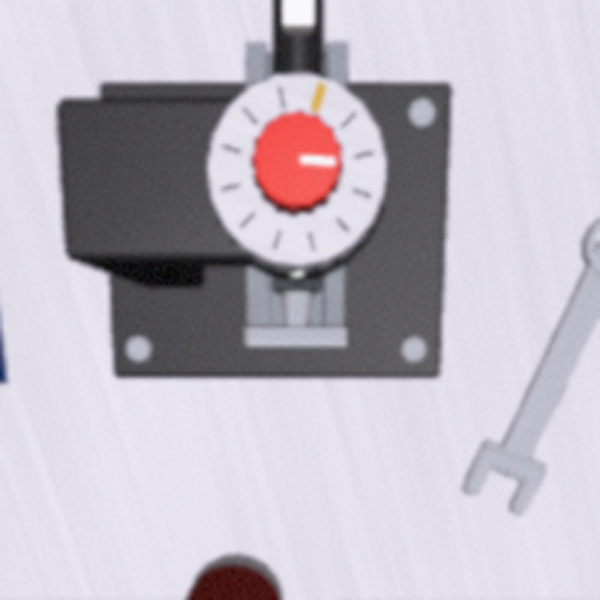

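Request:
apply_moves(deltas="0.03 -3.88 0 0; 0.03 -3.88 0 0; 0.04 -3.88 0 0; 0 0 0 -0.185; 0 0 0 -0.185; 0 0 0 -0.185; 0 0 0 -0.185; 0 0 0 -0.185; 0 0 0 -0.185", gripper=0)

```text
t: 13.75
eef_pos: [0.5545, -0.0144, 0.3119]
ee_rot: [-3.141, 0.001, -2.305]
force: [-0.0, -0.4, 0.8]
width: 0.0436
```

Request:
apply_moves(deltas="0 0 0 -0.185; 0 0 0 -0.185; 0 0 0 -0.185; 0 0 4 0; 0 0 4 0; 0 0 0 0; 0 0 0 0; 0 0 0 0")

```text
t: 14.75
eef_pos: [0.5559, -0.0131, 0.2336]
ee_rot: [-3.139, 0.001, -1.755]
force: [0.0, 0.3, -1.2]
width: 0.0441
```

Run:
```python
from h import *
f=grab('wrist','w7');s=readout.get_state();print(s['t'],s['eef_pos'],s['ee_rot'],s['q'],s['width'],s['force'],s['moment'])
d=np.array([.5547,-.0140])-s['eef_pos'][:2];y=s['ee_rot'][2];print('dtool',d@[np.cos(y),np.sin(y)],d@[np.sin(y),-np.cos(y)])
im=f['image'];cv2.imwrite('pics/w7b.png',cv2.resize(im[...,::-1],None,fx=1.5,fy=1.5,interpolation=cv2.INTER_CUBIC))
```

```text
14.8 [ 0.55579663 -0.01302433  0.2333439 ] [-3.13898286e+00  1.12900063e-03 -1.75466958e+00] [ 3.29019775e-01  1.57154483e-01 -2.45482939e-01  3.23096516e-04
 -1.16533093e+00  1.05777480e+00] 0.0441268687891739 [ 0.32854695 -0.15615535 -0.17531792] [-0.10176338  0.15398082 -0.04771427]
dtool 0.001159727526830471 0.0008997584743408526
```

View pics/w7b.png

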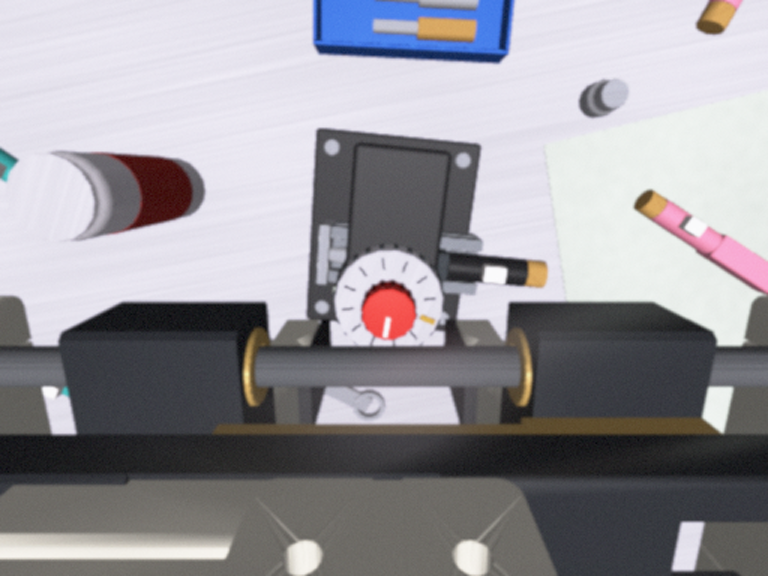

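Run:
```python
from h import *
f=dict(np.load('pics/w7.npz'));im=f['im'].astype(int)
m=((im[...,0]>170)&(im[...,1]<110)).astype(np.uint8);m[:150]=0
n,l,st,c=cv2.connectedComponentsWithStats(m);i=1+np.argmax(st[1:,4]);print(st[i]);hull=cv2.convexHull(np.argwhere(l==i)[:,::-1].astype(np.int32));(x,y),r=cv2.minEnclosingCircle(hull);print(x,y,r,atz(f,(x,y),.199),atz(f,(x,y+.5),.199), 13/r*0.001*289)
M=cv2.moments(hull);print(M['m10']/M['m00'],M['m01']/M['m00'])
```

```text
[241 193  36  33 847]
258.5952453613281 207.9761962890625 17.853267669677734 [ 0.55599215 -0.01432215  0.199     ] [ 0.55563057 -0.01425512  0.199     ] 0.2104376671829632
258.66833611574845 208.7681320719718
```

Request:
apply_moves(deltas="0.12 0.06 1 0; 0 0 1.5 0; 0 0 1.5 0; 0 0 0 0; 0 0 0 0")

```text
t: 15.42
eef_pos: [0.5543, -0.0141, 0.1915]
ee_rot: [3.142, -0.0, -1.754]
force: [-0.3, -0.5, 0.3]
width: 0.0437
```

Run:
```python
from h import *
s=readout.get_state();print(s['t'],s['eef_pos'],s['ee_rot'],s['width'],s['force'],s['moment'])
```

```text
15.425 [ 0.55433965 -0.01409219  0.19154838] [ 3.14150834e+00 -3.37446268e-04 -1.75439344e+00] 0.04369010192582571 [-0.28972537 -0.54893986  0.34675784] [-0.06962071  0.14394429  0.02078366]
```

Request:
apply_moves(deltas="0 -0.05 0.6 0; 0 0 0 0; 0 0 0 0")

```text
t: 15.8
eef_pos: [0.5547, -0.0142, 0.1857]
ee_rot: [-3.141, 0.0, -1.755]
force: [-0.8, -0.0, -0.4]
width: 0.0437
```

Request:
apply_moves(deltas="0 0 0 0; 0 0 0 0; 0 0 0 0; 0 0 0 0; 0 0 0 0; 0 0 0 0", gripper=1, squeeze=25)

```text
t: 16.55
eef_pos: [0.5549, -0.0135, 0.1857]
ee_rot: [-3.141, 0.001, -1.754]
force: [-0.5, 5.7, 0.6]
width: 0.025
```

Run:
```python
from h import *
f=grab('wrist','w8');s=readout.get_state();print(s['t'],s['eef_pos'],s['ee_rot'],s['q'],s['width'],s['force'],s['moment'])
im=f['image'];cv2.imwrite('pics/w8b.png',cv2.resize(im[120:300,130:390,::-1],None,fx=3,fy=3,interpolation=cv2.INTER_CUBIC))
```

```text
16.6 [ 0.55485438 -0.01356779  0.18566045] [-3.14118609e+00  9.18702859e-04 -1.75437371e+00] [ 3.27964242e-01  1.93262195e-01 -3.14426432e-01 -6.89287159e-04
 -1.06230356e+00  1.05958986e+00] 0.025628062365668232 [0.62330336 5.66422996 1.0188957 ] [1.95272473 0.37541278 0.03394135]
```

View pics/w8b.png

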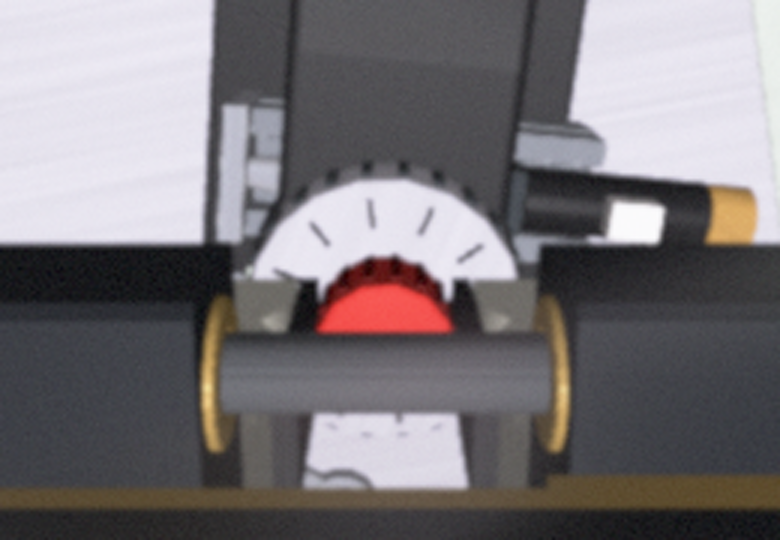

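Request:
apply_moves(deltas="-0.06 0 0 0; 0 0 0 0; 0 0 0 0.05; 0 0 0 0.05; 0 0 0 0")

```text
t: 17.23
eef_pos: [0.5549, -0.0134, 0.1857]
ee_rot: [-3.141, 0.0, -1.854]
force: [-0.9, 4.8, 1.7]
width: 0.0251
```

```bash
cat > st.py <<'E'
from h import *
s=readout.get_state();print(round(s['t'],2),s['eef_pos'].round(4),s['ee_rot'].round(3),'q1,6',s['q'][[0,5]].round(3),s['force'].round(2),'M',s['moment'].round(3),'e6',s['joint_efforts'][5].round(4),s['width'].round(4))
E
python3 st.py
```

```text
Traceback (most recent call last):
  File "st.py", line 2, in <module>
    s=readout.get_state();print(round(s['t'],2),s['eef_pos'].round(4),s['ee_rot'].round(3),'q1,6',s['q'][[0,5]].round(3),s['force'].round(2),'M',s['moment'].round(3),'e6',s['joint_efforts'][5].round(4),s['width'].round(4))
                                                                                                                                                                                                          ^^^^^^^^^^^^^^^^
AttributeError: 'float' object has no attribute 'round'
```

```bash
sed -i "s/s\['width'\].round(4)/round(s['width'],4)/" st.py; python3 st.py; python3 st.py
```

```text
17.23 [ 0.5549 -0.0134  0.1857] [-3.141  0.    -1.854] q1,6 [0.329 0.959] [-0.92  4.75  1.72] M [ 1.423  0.301 -0.056] e6 -0.3958 0.0251
17.23 [ 0.5549 -0.0134  0.1857] [-3.141  0.    -1.854] q1,6 [0.329 0.959] [-0.92  4.75  1.72] M [ 1.423  0.301 -0.056] e6 -0.3958 0.0251
```

Request:
apply_moves(deltas="0 0 0 0.1; 0 0 0 0.1; 0 0 0 0.1")

```text
t: 17.6
eef_pos: [0.555, -0.0133, 0.1857]
ee_rot: [-3.141, 0.001, -2.156]
force: [-0.5, 4.3, 1.2]
width: 0.025
```

```bash
python3 st.py
python3 - <<'E'
from h import *
f=grab('wrist','w9')
im=f['image'];cv2.imwrite('pics/w9b.png',cv2.resize(im[120:300,130:390,::-1],None,fx=3,fy=3,interpolation=cv2.INTER_CUBIC))
E
python3 st.py
```

```text
17.6 [ 0.555  -0.0133  0.1857] [-3.141e+00  1.000e-03 -2.156e+00] q1,6 [0.329 0.657] [-0.47  4.27  1.24] M [1.861 0.241 0.051] e6 1.2195 0.025
17.65 [ 0.5549 -0.0133  0.1857] [-3.141e+00  1.000e-03 -2.161e+00] q1,6 [0.329 0.652] [-0.6   4.73  2.85] M [ 1.83   0.304 -0.016] e6 0.8341 0.025
```

View pics/w9b.png

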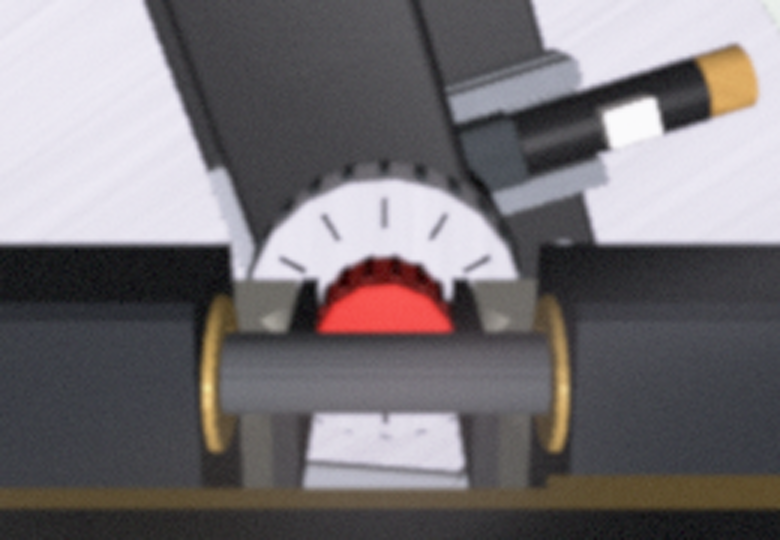

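Run:
```python
from h import *
L=[];E=[]
for i in range(8):
    viewer.grab_frame('wrist');s=readout.get_state();L.append(s['moment'][2]);E.append(s['joint_efforts'][5])
print(s['t'],np.round(L,3),np.mean(L),np.round(E,3),s['ee_rot'][2],s['force'])
```

```text
18.05 [-0.041 -0.085 -0.077 -0.061 -0.081 -0.113 -0.139 -0.125] -0.0901365331427941 [-1.082 -0.307 -0.003  0.077  0.096  0.1    0.101  0.101] -2.151958396908405 [0.53755878 4.70000088 2.49725505]
```

Request:
apply_moves(deltas="0 0 0 0.1")

```text
t: 18.18
eef_pos: [0.555, -0.0133, 0.1857]
ee_rot: [-3.141, 0.001, -2.253]
force: [-0.9, 4.7, 1.8]
width: 0.0253
```

```bash
python3 st.py
```

```text
18.18 [ 0.555  -0.0133  0.1857] [-3.141e+00  1.000e-03 -2.253e+00] q1,6 [0.329 0.56 ] [-0.88  4.74  1.83] M [1.96  0.214 0.129] e6 1.8729 0.0253
```

Request:
apply_moves(deltas="0 0 0 0.1")

```text
t: 18.3
eef_pos: [0.555, -0.0132, 0.1857]
ee_rot: [-3.142, 0.001, -2.355]
force: [-0.5, 6.6, 1.0]
width: 0.0249
```

```bash
python3 st.py;python3 - <<'E'
from h import *
L=[];E=[]
for i in range(4):
    viewer.grab_frame('wrist');s=readout.get_state();L.append(s['moment'][2]);E.append(s['joint_efforts'][5])
print(s['t'],np.round(L,3),np.mean(L),np.round(E,3),s['ee_rot'][2],s['force'])
E
```

```text
18.3 [ 0.555  -0.0132  0.1857] [-3.142e+00  1.000e-03 -2.355e+00] q1,6 [0.329 0.458] [-0.46  6.61  1.04] M [2.032 0.216 0.125] e6 1.2423 0.0249
18.5 [ 0.049 -0.084 -0.114 -0.111] -0.06483348591806712 [ 0.647 -0.963 -0.267  0.011] -2.352052744474163 [-0.53587314  5.62509535  1.62010373]
```

Request:
apply_moves(deltas="-0.035 0.035 0 0.04; 0 0 0 0.04; 0 0 0 0.04; 0 0 0 0.04; 0 0 0 0.04")

```text
t: 19.12
eef_pos: [0.5551, -0.0131, 0.1857]
ee_rot: [-3.141, 0.001, -2.553]
force: [0.3, 3.4, 1.3]
width: 0.0251
```

```bash
python3 st.py
```

```text
19.12 [ 0.5551 -0.0131  0.1857] [-3.141e+00  1.000e-03 -2.553e+00] q1,6 [0.329 0.259] [0.31 3.35 1.28] M [ 1.291 -0.153  0.09 ] e6 0.4292 0.0251
```

Request:
apply_moves(deltas="0 0 0 0.04; 0 0 0 0.04; 0 0 0 0.04")

```text
t: 19.5
eef_pos: [0.5552, -0.0131, 0.1857]
ee_rot: [-3.141, 0.001, -2.673]
force: [0.7, 4.0, 1.3]
width: 0.0252
```

```bash
python3 st.py
```

```text
19.5 [ 0.5552 -0.0131  0.1857] [-3.141e+00  1.000e-03 -2.673e+00] q1,6 [0.329 0.139] [0.71 4.01 1.28] M [ 1.362 -0.219  0.025] e6 0.4293 0.0252
```

Request:
apply_moves(deltas="0 0 0 0.04; 0 0 0 0.04")

```text
t: 19.75
eef_pos: [0.5552, -0.013, 0.1857]
ee_rot: [-3.141, 0.001, -2.753]
force: [0.3, 3.8, 0.5]
width: 0.0251
```

```bash
python3 st.py
```

```text
19.75 [ 0.5552 -0.013   0.1857] [-3.141e+00  1.000e-03 -2.753e+00] q1,6 [0.329 0.059] [0.3  3.81 0.46] M [ 1.349 -0.242  0.028] e6 0.4294 0.0251
```

Request:
apply_moves(deltas="0 0 0 0.04; 0 0 0 0.04; 0 0 0 0.04; 0 0 0 0.04; 0 0 0 0.04")

```text
t: 20.38
eef_pos: [0.5553, -0.013, 0.1857]
ee_rot: [-3.142, 0.001, -2.953]
force: [1.7, 3.7, 0.5]
width: 0.0249
```

```bash
python3 st.py
```

```text
20.38 [ 0.5553 -0.013   0.1857] [-3.142e+00  1.000e-03 -2.953e+00] q1,6 [ 0.329 -0.141] [1.68 3.66 0.54] M [ 1.466 -0.446  0.049] e6 0.4295 0.0249
```

Request:
apply_moves(deltas="0 0 0 0.04; 0 0 0 0.04; 0 0 0 0.04; 0 0 0 0.04; 0 0 0 0.04")

```text
t: 21.0
eef_pos: [0.5555, -0.013, 0.1857]
ee_rot: [3.141, 0.001, 3.13]
force: [2.1, 3.8, -0.4]
width: 0.0247
```

```bash
python3 st.py
```

```text
21.0 [ 0.5555 -0.013   0.1857] [3.141e+00 1.000e-03 3.130e+00] q1,6 [ 0.329 -0.341] [ 2.15  3.85 -0.37] M [ 1.375 -0.635  0.091] e6 0.4297 0.0247
```

Request:
apply_moves(deltas="-0.02 0.04 0 0.04; 0 0 0 0.04; 0 0 0 0.04; 0 0 0 0.04; 0 0 0 0.04")

```text
t: 21.62
eef_pos: [0.5556, -0.0129, 0.1857]
ee_rot: [-3.141, 0.001, 2.93]
force: [1.7, 1.6, -0.7]
width: 0.0251
```

```bash
python3 st.py
```

```text
21.62 [ 0.5556 -0.0129  0.1857] [-3.141e+00  1.000e-03  2.930e+00] q1,6 [ 0.33  -0.541] [ 1.68  1.63 -0.69] M [ 0.751 -0.697  0.163] e6 0.4298 0.0251
```

Request:
apply_moves(deltas="0 0 0 0.04; 0 0 0 0.04; 0 0 0 0.04; 0 0 0 0.04; 0 0 0 0.04")

```text
t: 22.25
eef_pos: [0.5556, -0.013, 0.1857]
ee_rot: [3.142, 0.001, 2.73]
force: [1.7, 1.7, 0.4]
width: 0.025
```

```bash
python3 st.py
```

```text
22.25 [ 0.5556 -0.013   0.1857] [3.142e+00 1.000e-03 2.730e+00] q1,6 [ 0.33  -0.741] [1.68 1.73 0.39] M [ 0.622 -0.883  0.13 ] e6 0.4298 0.025
```

Request:
apply_moves(deltas="0 0 0 0.04; 0 0 0 0.04; 0 0 0 0.04; 0 0 0 0.04; 0 0 0 0.04")

```text
t: 22.88
eef_pos: [0.5558, -0.013, 0.1857]
ee_rot: [3.141, 0.001, 2.53]
force: [4.0, 2.3, -1.1]
width: 0.025
```

```bash
python3 st.py
python3 - <<'E'
from h import *
f=grab('side','s10')
cv2.imwrite('pics/s10b.png',cv2.resize(f['image'][130:230,235:335,::-1],None,fx=6,fy=6,interpolation=cv2.INTER_CUBIC))
E
```

```text
22.88 [ 0.5558 -0.013   0.1857] [3.141e+00 1.000e-03 2.530e+00] q1,6 [ 0.329 -0.941] [ 3.98  2.31 -1.12] M [ 0.469 -1.06   0.121] e6 0.4297 0.025
```

View pics/s10b.png

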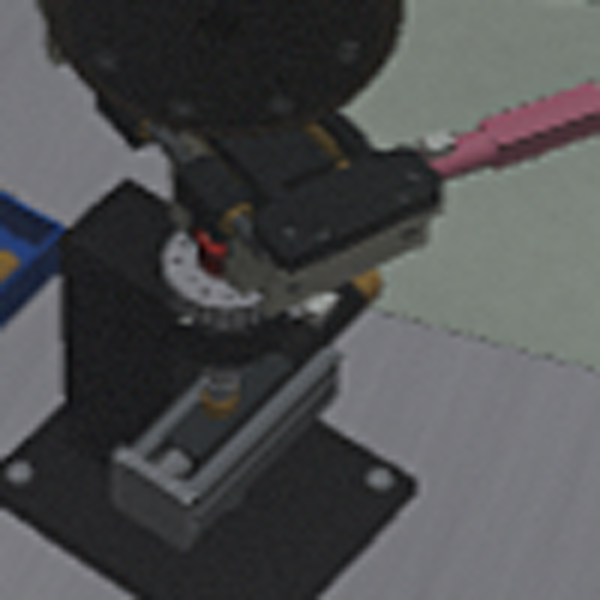

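Request:
apply_moves(deltas="-0.02 0.04 0 0.04; 0 0 0 0.04; 0 0 0 0.04; 0 0 0 0.04; 0 0 0 0.04")

```text
t: 23.55
eef_pos: [0.5559, -0.0131, 0.1857]
ee_rot: [3.142, 0.001, 2.33]
force: [2.7, -0.9, -0.4]
width: 0.0254
```

```bash
python3 st.py
```

```text
23.55 [ 0.5559 -0.0131  0.1857] [3.142e+00 1.000e-03 2.330e+00] q1,6 [ 0.329 -1.141] [ 2.72 -0.89 -0.44] M [-0.049 -1.013  0.12 ] e6 0.4294 0.0254
```

Request:
apply_moves(deltas="0 0 0 0.04; 0 0 0 0.04; 0 0 0 0.04; 0 0 0 0.04; 0 0 0 0.04")

```text
t: 24.18
eef_pos: [0.5559, -0.0132, 0.1857]
ee_rot: [3.141, 0.001, 2.13]
force: [2.3, -0.3, 0.0]
width: 0.0249
```

```bash
python3 st.py
```

```text
24.18 [ 0.5559 -0.0132  0.1857] [3.141e+00 1.000e-03 2.130e+00] q1,6 [ 0.329 -1.341] [ 2.29 -0.3   0.01] M [-0.185 -1.113  0.101] e6 0.4031 0.0249
```

Request:
apply_moves(deltas="0 0 0 0.04; 0 0 0 0.04")

```text
t: 24.42
eef_pos: [0.556, -0.0132, 0.1857]
ee_rot: [3.141, 0.001, 2.05]
force: [4.2, -0.6, -0.0]
width: 0.025
```

```bash
python3 st.py
```

```text
24.43 [ 0.556  -0.0132  0.1857] [3.141e+00 1.000e-03 2.050e+00] q1,6 [ 0.329 -1.421] [ 4.2  -0.57 -0.03] M [-0.355 -1.22   0.117] e6 0.3922 0.025
```

Request:
apply_moves(deltas="0 0 0 0.04; 0 0 0 0.04; 0 0 0 0.04")

```text
t: 24.8
eef_pos: [0.556, -0.0133, 0.1857]
ee_rot: [3.141, 0.001, 1.93]
force: [3.7, -1.4, -0.7]
width: 0.0249
```

```bash
python3 st.py
```

```text
24.8 [ 0.556  -0.0133  0.1857] [3.141e+00 1.000e-03 1.930e+00] q1,6 [ 0.329 -1.541] [ 3.74 -1.43 -0.66] M [-0.459 -1.342  0.094] e6 0.376 0.0249
```

Request:
apply_moves(deltas="0 0 0 0.04; 0 0 0 0.02; 0 0 0 0; 0 0 0 0; 0 0 0 0; 0 0 0 0")

```text
t: 25.55
eef_pos: [0.556, -0.0133, 0.1857]
ee_rot: [3.141, 0.001, 1.871]
force: [5.0, -2.7, -1.9]
width: 0.0249
```

```bash
python3 st.py
```

```text
25.55 [ 0.556  -0.0133  0.1857] [3.141e+00 1.000e-03 1.871e+00] q1,6 [ 0.329 -1.601] [ 5.04 -2.74 -1.91] M [-1.15  -1.852  0.156] e6 -0.1016 0.0249
```

Request:
apply_moves(deltas="0 0 0 0; 0 0 0 0; 0 0 0 0; 0 0 0 0; 0 0 0 0", gripper=0)

```text
t: 26.18
eef_pos: [0.5553, -0.0125, 0.1856]
ee_rot: [-3.142, -0.0, 1.869]
force: [0.1, 0.0, 0.2]
width: 0.0439
```

Request:
apply_moves(deltas="0 0 -0.5 0; 0 0 -1.5 0; 0 0 -3 0; 0 0 -4 0; 0 0 -4 0; 0 0 0 0")

```text
t: 26.92
eef_pos: [0.557, -0.0124, 0.3205]
ee_rot: [3.134, 0.001, 1.869]
force: [-0.1, 0.2, -0.8]
width: 0.044
```

Request:
apply_moves(deltas="0 0 0 -0.166; 0 0 0 -0.166; 0 0 0 -0.166; 0 0 0 -0.166; 0 0 0 -0.166; 0 0 0 -0.166; 0 4 0 0; 0 4 0 0; 0 3.6 0 0; 0 0 0 0")

```text
t: 28.18
eef_pos: [0.5873, 0.1011, 0.3151]
ee_rot: [-3.141, -0.001, 2.867]
force: [-0.4, -0.3, 0.3]
width: 0.0436
```

Run:
```python
from h import *
f=grab('wrist','w11');g=grab('side','s11');s=readout.get_state();print(s['t'],s['eef_pos'],s['ee_rot'])
a=cv2.resize(f['image'][0:170,180:330,::-1],None,fx=3,fy=3,interpolation=cv2.INTER_CUBIC)
b=cv2.resize(g['image'][145:230,250:310,::-1],None,fx=6,fy=6,interpolation=cv2.INTER_CUBIC)
cv2.imwrite('pics/e.png',np.hstack([a,b[:510,:340]]))
```

```text
28.275 [0.58685256 0.09922037 0.31548519] [-3.14116349e+00 -4.15561512e-04  2.86536019e+00]
```

View pics/e.png

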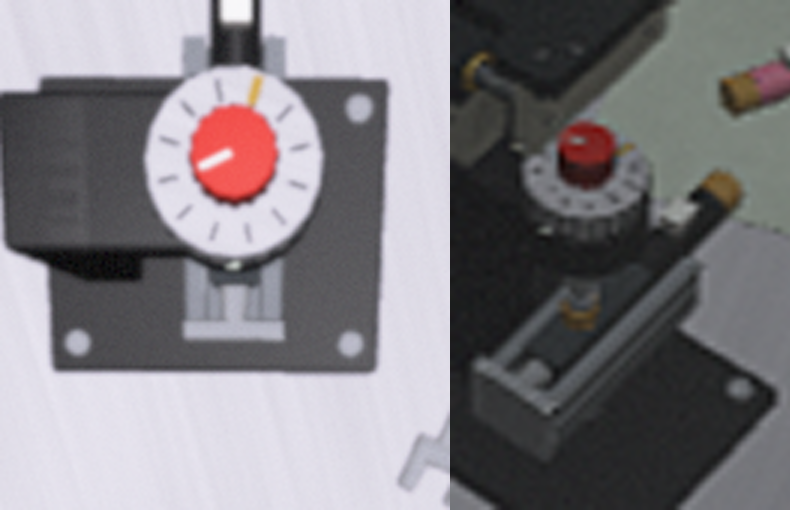

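```bash
python3 -c "
from station import job;print(job.job_done())"
```

```text
the job is handed in; nothing more can be done
None
```

The injector is home against the stop and clamped at about 20 N, and the job was handed in at about 28 s with the robot clear of everything.

- **Injector:** I pushed it along the cradle by its tail with the closed fingers. Sliding took about 2.5 N, rising to about 14 N when the nose met the stop. Wrist pictures taken before and after clamping show the nose on the stop.
- **Knob:** I turned only the red knob, about 2.66 rad clockwise. The foot touched after about 2.2 rad. From there the last joint's torque changed by 0.054 N m, which is about 18 N, and a small last turn brings my estimate to about 20 N.
- **Final checks:** The knob's white mark moved about 155–160° in the picture, against 152° commanded, so the grip did not slip noticeably. The ring's yellow mark is where it started, to within 1–2°.
- **Uncertain points:** The clamp force comes from joint torque and turn angle, because single readings from the wrist moment sensor were too noisy (about ±0.04 N m). Side forces on the gripped knob reached about 6.6 N, because my estimate of its axis was about 1 mm off. I corrected for that along the way.

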